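Line up the medicine bottles by height

ROBOT

A 6-joint arm with a two-finger parallel gripper is mounted at the origin on a cart in front of the work surface, level with it; the furniture and walls round the work are solid. World frame = base frame: x ahead of the robot, y to its left, z up, the work surface at z = 0. Lengths are in m, angles in rad, forces in N, time in s.
With the tool pointing down it reaches from about 0.35 to 0.85 m from the base axis. Payload 8.1 kg.
Tool frame: the origin (TCP) lies midway between the tips of the shut fingers; the grasp point (between the pads) lies robot.grasp_offset behind it (robot.grasp_offset is the distance from the TCP to the grasp point, in m); z points along the fingers, y is the direction in which the jaws open and shut (so a half turn about z gives the same grasp; the last joint's range is limited). The gripper opens to 93 mm and grips with 3 to 60 N. Pads are 15 mm wide; open, the fingers measure 128 mm over their backs; the gripper's body (75 mm by 188 mm) begins 65 mm behind the grasp point.
Start: joints at [-1.338, 0.13, 1.488, -0, 1.523, -0.085], TCP at [0.188, -0.57, 0.219] pointing down, gripper open.
Joint ranges: [-2.96, 2.96], [-0.89, 2.26], [0.02, 2.5], [-1.34, 4.48], [0, 2.73], [-2.66, 2.66]. Speed limits (rad/s): [2.39, 2.39, 2.79, 3.14, 3.14, 3.14].

INTERFACE

Orientations are given as a rotation vector (axis times angle).
In Python, from plant import robot gives the robot as it stands.
- The arm moves only by the shell command python3 -m handwheel 'ROWS' [OPENING] [FORCE]. ROWS is text: rows parted by semicolons, each of 6 numbers parted by spaces: the shift along the world's x, y, z each as a share of 0.3 m, from -1 to 1, then the turn, a rotation vector about the world's x, y, z each as a share of 45 degrees, from -1 to 1. A call has 1 to 5 rows; each row is the pose to reach, as a shift and turn from the pose commanded when the call began; what a row does not reach only later rows make up. A row lasts 1/10 s, in which the tool goes at most 50 mm and 8.59 degrees, less where a joint would pass 70% of its speed; a pose out of reach is approached as far as the arm can. A call with a number of a shift or a turn outside -1 to 1 is refused whole. A call with a gripper value outside its range is refused whole. OPENING is the closure, from -1 (fully open) to 1 (shut), set as the call begins (- or left out, the last holds). The fingers move at their own pace and stop on an object; FORCE is the grip in N (left out, the last holds). Time passes only in rows, so rows that repeat a pose let the fingers close. It gives the time, the measured TCP pose, the force and the opening at its end, in the units of the state.
- robot.read_state(): the state, without advancing time (a new reading comes with each control period).
- robot.read_camera(name): name is "side" or "top" or "wrist"; returns (picture, depth): 400x640x3 uint8, red, green, blue; 400x640 float32, m along the optical axis (not along the pixel's ray), 0 where there is no reading.
- robot.camera_model(name): a dict with "camera_matrix" (3x3 intrinsics, pixels), "pose" (4x4, takes a point from camera to world coordinates); the wrist camera has in their place "tool_from_camera" (4x4, takes a point from camera to tool coordinates, whose origin is the TCP and whose axes are the flange's). Camera axes: x right, y down, z forward; pixel columns grow to the right and rows downward; lengths in m; the calibration is good to about 2 mm. The wrist camera is an equidistant fisheye: a pixel r from the principal point sees the ray r / f radians off the axis. A picture is of the moment at which its call begins: read the wrist's pose just before it. camera_model takes no time and is no camera call.
- robot.close_job(): hands the job in, once; it reports no verdict.
Trained networks look in the newest picture that a camera, given by its name, has taken for a name from the list of things; names that differ only in an ending like _2 or _b are one class to them, and where a whole thing is asked for, a point or a joint stands for the part that bears it (a point fixed in the world has none). Each returns a list of dicts, best first, with "conf" (0 to 1); they miss things now and then, are a little off and sometimes report something else, mostly with a low value. They report only what shows in the picture. A call takes as long as a camera call. They do not tell look-alikes from the thing itself.
- robot.look_for(camera, query): "rect" ([centre column, centre row, width, height] in pixels, round what is visible of it).
- robot.silhouettes(camera, query): "pixels" (400x640 bool, what is visible of it) and "rect" ([centre column, centre row, width, height] in pixels, round what is visible of it).
- robot.tip_of(camera, query): "at" ([row, column] in pixels: a listed point, or the origin of a listed thing).
The state is a dict: "t": time; "q": joint angles; "dq": joint speeds; "joint_torque": joint torques, N m; "tool_pos": TCP position; "orientation": TCP orientation; "force": force on the tool from outside, world axes, zero at the start; "wrist_torque": the same for the moment, N m; "opening": finger opening in m.
Only numpy, scipy, OpenCV 4.12 (cv2) and the standard library are available. Lean on these libraries where they do the work, as an engineer would, in place of code of your own. Each camera call takes 0.05 s, during which the arm holds its last target.

TASK

Tidy up for the smear work: line the four medicine bottles up by height on the row of four round stands, one upright in the middle of each stand, the tallest next to the glass dish and then in falling order to the shortest next to the slide box. Do not knock any bottle over, and leave the dish and the box where they are.

Things in the scene. Friction and masses are not known exactly. Their poses are not given: they have to be found in the camera images.
- bottle_p_mid (a point): Loose medicine bottle, brown body, white cap, round: 36 mm diameter, 75 mm tall with its narrower cap (cap about the top 13 mm). The point is at its centre, 37.5 mm above its underside; z is its long axis, upward. Stands upright on the bare worktop at the start. About 25 to 70 g.
- bottle_q_mid (a point): Loose medicine bottle, brown body, white cap, round: 28 mm diameter, 55 mm tall with its narrower cap (cap about the top 9 mm). The point is at its centre, 27.5 mm above its underside; z is its long axis, upward. Stands upright on the bare worktop at the start. About 25 to 70 g.
- bottle_r_mid (a point): Loose medicine bottle, brown body, white cap, round: 44 mm diameter, 90 mm tall with its narrower cap (cap about the top 15 mm). The point is at its centre, 45 mm above its underside; z is its long axis, upward. Stands upright on the bare worktop at the start. About 25 to 70 g.
- bottle_s_mid (a point): Loose medicine bottle, white body, blue cap, round: 32 mm diameter, 68 mm tall with its narrower cap (cap about the top 12 mm). The point is at its centre, 34 mm above its underside; z is its long axis, upward. Stands upright on the bare worktop at the start. About 25 to 70 g.
- stand_a: One of four alike low round stands (steel rim, dark inlay; 54 mm diameter), fixed in one straight row on a grey mat, 62 mm from centre to centre. Its letter says nothing about its place in the row. Origin at the centre of its underside, which is 2 mm above the worktop; its flat top is 4.4 mm above the origin. z is up.
- stand_b: One of four alike low round stands (steel rim, dark inlay; 54 mm diameter), fixed in one straight row on a grey mat, 62 mm from centre to centre. Its letter says nothing about its place in the row. Origin at the centre of its underside, which is 2 mm above the worktop; its flat top is 4.4 mm above the origin. z is up.
- stand_c: One of four alike low round stands (steel rim, dark inlay; 54 mm diameter), fixed in one straight row on a grey mat, 62 mm from centre to centre. Its letter says nothing about its place in the row. Origin at the centre of its underside, which is 2 mm above the worktop; its flat top is 4.4 mm above the origin. z is up.
- stand_d: One of four alike low round stands (steel rim, dark inlay; 54 mm diameter), fixed in one straight row on a grey mat, 62 mm from centre to centre. Its letter says nothing about its place in the row. Origin at the centre of its underside, which is 2 mm above the worktop; its flat top is 4.4 mm above the origin. z is up.
- petri_dish: Clear shallow round glass dish, 69 mm diameter, 15 mm tall, loose, at one end of the row of stands, in line with them and 76 mm (centre to centre) from the nearest stand; at which end varies. Origin at the centre of its underside. The air above the worktop near x 0.46, y -0.09 is free for passing.
- slide_box: Beige closed cardboard box, 60 x 90 x 32 mm (its 90 mm side lies along the row), loose, at the other end of the row, in line with it, 76 mm from the nearest stand. Origin at the centre of its underside. Behind the row stands a microscope, 0.33 m tall; left of it a printer, 0.14 m; at the far left, under the gripper at the start, an analyser, 0.28 m.
Mind the look-alikes: they are no part of the job. What is shaped like the stand_b but turquoise is not meant.

How it is judged:
By the outcome, as a careful person would: the job done as asked, in the order asked, and still so for the second after the job is handed in, with the robot touching nothing.
It also fails if it takes over 136 s, if anything falls off the work surface, if the arm or the gripper's body presses on something with over 40 N, if the wrist force passes 120 N, or if a joint passes its speed limit or range.

## Working session

There is one attempt and no reset: what is moved stays moved. The work goes in short steps, Python scripts to look and compute and a shell command to move; the robot and the scene stay as the last step left them, time stands still between calls to the robot, and variables do not carry over. Pictures are saved under pics/ and viewed, and the job is handed in when it is done.

```bash
mkdir -p pics; ls
python3 - <<'E'
from plant import robot
import cv2
s=robot.read_state(); print(s, robot.grasp_offset)
for n in("side","top","wrist"):
    p,d=robot.read_camera(n); cv2.imwrite(f"pics/{n}0.png",p[:,:,::-1]); print(n,robot.camera_model(n))
E
```

```text
pics
{'t': 0.0, 'q': array([-1.33838741e+00,  1.31158316e-01,  1.48925099e+00, -1.20485297e-05,
        1.52297666e+00, -8.53914345e-02]), 'dq': array([-8.05283675e-05, -1.76442632e-03,  1.08883850e-03,  1.00992808e-03,
        6.17380401e-04, -1.18441666e-03]), 'joint_torque': array([-2.31836413e-03, -5.59851766e+01, -4.91755664e+01,  7.66095263e-02,
        3.57118074e-02, -1.51521290e-04]), 'tool_pos': array([ 0.18738115, -0.56940998,  0.21760467]), 'orientation': array([-3.10024936e+00, -4.96819595e-01,  2.25606433e-04]), 'force': array([0.30696725, 0.43158798, 0.46833174]), 'wrist_torque': array([ 0.05300638, -0.00733657, -0.04865205]), 'opening': 0.09288714106531777} 0.0188
side {'camera_matrix': array([[471.44912887,   0.        , 318.01069387],
       [  0.        , 471.44912887, 200.12676576],
       [  0.        ,   0.        ,   1.        ]]), 'pose': array([[ 0.85125425,  0.45011906, -0.26973881,  0.80275118],
       [ 0.5245865 , -0.74291591,  0.41579437, -0.61970024],
       [-0.01323629, -0.49544807, -0.86853671,  1.18310357],
       [ 0.        ,  0.        ,  0.     
[... 292 characters left out ...]
1720728,  0.01758272, -0.09887709],
       [-0.01992176, -0.14686865, -0.98895537,  1.39206498],
       [ 0.        ,  0.        ,  0.        ,  1.        ]])}
wrist {'camera_matrix': array([[309.70691629,   0.        , 317.24637668],
       [  0.        , 309.70691629, 192.29050059],
       [  0.        ,   0.        ,   1.        ]]), 'tool_from_camera': array([[-4.60241147e-05, -9.68147579e-01, -2.50380239e-01,
         6.95019286e-02],
       [ 9.99999997e-01, -2.75376698e-05, -7.73367193e-05,
         6.26390759e-04],
       [ 6.79784692e-05, -2.50380241e-01,  9.68147577e-01,
        -1.66037014e-01],
       [ 0.00000000e+00,  0.00000000e+00,  0.00000000e+00,
         1.00000000e+00]])}
```

View pics/side0.png

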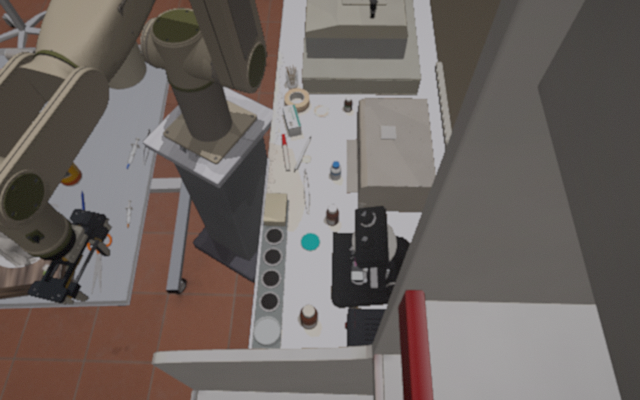

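View pics/top0.png

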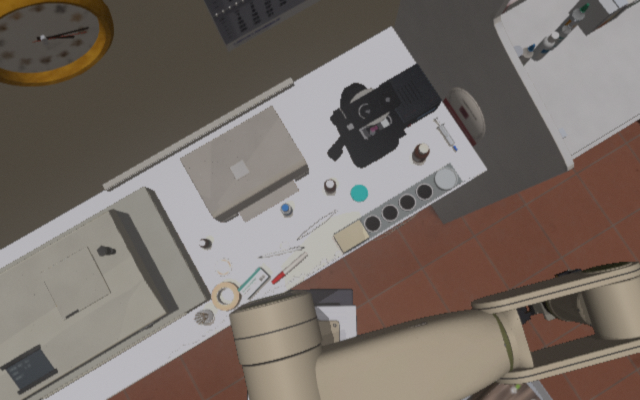

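The top view shows the bottles near (421,152), (330,185), (287,209) and (205,243). The stands run from (372,223) to (425,191), with the dish at (446,178), the box at (351,236) and the turquoise decoy at (359,193). Next I'll measure all of these.

```bash
cat > h.py <<'E'
from plant import robot
import numpy as np, cv2
from scipy.spatial.transform import Rotation as R
def cloud(n,d):
    m=robot.camera_model(n);K=m["camera_matrix"];T=m["pose"]
    v,u=np.mgrid[0:400,0:640]
    P=np.stack([(u-K[0,2])/K[0,0]*d,(v-K[1,2])/K[1,1]*d,d],-1)
    W=P@T[:3,:3].T+T[:3,3]; W[d<=0]=np.nan
    return W
def ray_z(n,u,v,z):
    m=robot.camera_model(n);K=m["camera_matrix"];T=m["pose"]
    r=T[:3,:3]@np.array([(u-K[0,2])/K[0,0],(v-K[1,2])/K[1,1],1.])
    return T[:3,3]+r*(z-T[2,3])/r[2]
E
python3 - <<'E'
from h import *
np.set_printoptions(precision=4,suppress=True)
H=dict(bottle_p_mid=.0375,bottle_q_mid=.0275,bottle_r_mid=.045,bottle_s_mid=.034,stand_a=.002,petri_dish=0,slide_box=0)
for n in("top","side"):
    p,d=robot.read_camera(n);W=cloud(n,d);np.save(f"W_{n}.npy",W)
    for q in H:
        for k in robot.silhouettes(n,q)[:6]:
            m=k["pixels"]; w=W[m]; c=np.nanmedian(w,0); zt=np.nanpercentile(w[:,2],97)
            t=w[w[:,2]>zt-.012]
            print(n,q,round(k["conf"],2),np.round(k["rect"]),"med",c,"ztop",round(zt,3),"topctr",np.nanmean(t,0)[:2])
        for k in robot.tip_of(n,q)[:5]:
            print("   tip",round(k["conf"],2),k["at"],ray_z(n,k["at"][1],k["at"][0],H[q])[:2])
E
```

```text
top bottle_p_mid 0.52 [330. 187.   8.  14.] med [ 0.4949 -0.0887  0.0539] ztop 0.077 topctr [ 0.499  -0.0878]
   tip 0.45 [185.1, 331.2] [ 0.5021 -0.0923]
   tip 0.42 [151.4, 419.1] [ 0.6002 -0.3579]
   tip 0.39 [211.7, 390.8] [ 0.4193 -0.2667]
top bottle_q_mid 0.49 [205. 245.  13.  12.] med [0.3345 0.2809 0.0382] ztop 0.055 topctr [0.3347 0.2857]
top bottle_q_mid 0.25 [446. 178.  23.  20.] med [ 0.5206 -0.4382  0.0153] ztop 0.021 topctr [ 0.5205 -0.4383]
   tip 0.45 [244.5, 204.2] [0.3319 0.2869]
top bottle_r_mid 0.55 [421. 153.  17.  17.] med [ 0.5879 -0.3549  0.0635] ztop 0.092 topctr [ 0.5952 -0.3597]
   tip 0.51 [154.1, 420.8] [ 0.5899 -0.3612]
   tip 0.2 [221.5, 368.9] [ 0.3905 -0.2009]
top bottle_s_mid 0.15 [390. 212.  21.  18.] med [ 0.4196 -0.266   0.0046] ztop 0.009 topctr [ 0.4198 -0.2664]
   tip 0.48 [209.7, 286.2] [0.4309 0.0426]
top stand_a 0.76 [390. 212.  18.  17.] med [ 0.4202 -0.2656  0.0048] ztop 0.009 topctr [ 0.4208 -0.2659]
top stand_a 0.74 [424. 192.  20.  20.] med [ 0.4843 -0.3715  0.0048] ztop 0.01 topctr [ 0.4832 -0.3718]
top stand_a 0.7 [358. 193.  17.  19.
[... 1867 characters left out ...]
r [ 0.3944 -0.2157]
side stand_a 0.53 [270. 303.  25.  22.] med [ 0.4877 -0.3758  0.0056] ztop 0.011 topctr [ 0.4875 -0.3758]
   tip 0.8 [301.8, 266.4] [ 0.4803 -0.3794]
   tip 0.73 [280.1, 267.8] [ 0.45   -0.3293]
   tip 0.64 [234.2, 277.9] [ 0.3979 -0.2046]
   tip 0.54 [255.4, 271.9] [ 0.4195 -0.2656]
   tip 0.5 [245.5, 311.2] [ 0.495  -0.1855]
side petri_dish 0.81 [266. 331.  30.  24.] med [ 0.5267 -0.442   0.0164] ztop 0.021 topctr [ 0.5262 -0.4412]
   tip 0.79 [331.3, 267.5] [ 0.5253 -0.4397]
   tip 0.21 [298.5, 268.8] [ 0.4801 -0.3686]
side slide_box 0.63 [278. 209.  21.  34.] med [ 0.36   -0.156   0.0329] ztop 0.038 topctr [ 0.3568 -0.1518]
   tip 0.64 [216.0, 275.8] [ 0.36   -0.1596]
```

Run:
```python
import numpy as np,cv2
a=np.load('W_top.npy');b=np.load('W_side.npy')
P=np.vstack([a.reshape(-1,3),b.reshape(-1,3)]);P=P[~np.isnan(P[:,0])]
# height map x 0..1, y -1..0.9
hm=np.full((50,76),-9.)
for x,y,z in P:
    i=int((x+0)/.02);j=int((y+.8)/.02)
    if 0<=i<50 and 0<=j<76: hm[i,j]=max(hm[i,j],z)
print('cols y from -0.80 step .04; vals cm max')
print('      '+' '.join('%3d'%round((-.8+.04*j)*100) for j in range(38)))
for i in range(48,8,-2):
    print('%.2f '%(i*.02),' '.join('%3d'%round(100*hm[i:i+2,2*j:2*j+2].max()) if hm[i:i+2,2*j:2*j+2].max()>-5 else ' ..' for j in range(38)))
```

```text
cols y from -0.80 step .04; vals cm max
      -80 -76 -72 -68 -64 -60 -56 -52 -48 -44 -40 -36 -32 -28 -24 -20 -16 -12  -8  -4   0   4   8  12  16  20  24  28  32  36  40  44  48  52  56  60  64  68
0.96   19   9   9   9   9  ..  ..  ..  75  75  75  24  19   0  22  25  ..  ..  ..  ..  ..  ..  ..  ..  ..  ..  ..  ..  ..  ..  ..  ..  ..  ..  ..  ..  ..  ..
0.92   24   9   9   9   8  ..  ..  75  75  75  80  31   0   1   1  26  30  32  ..  ..  ..  ..  ..  ..  ..  ..  ..  ..  ..  ..  ..  ..  ..  ..  ..  ..  ..  ..
0.88   19  23  21   9   9  ..  ..  75  75  88  85  18   1   1   1   1   0  34  39  39  ..  ..  ..  ..  ..  ..  ..  ..  ..  ..  ..  ..  ..  ..  ..  ..  ..  ..
0.84    9  17  21  22  20 104 107 107  75  96  41   9   1   1   1   0   1   1   1  42  46  34  ..  ..  ..  ..  ..  ..  ..  ..  ..  ..  ..  ..  ..  ..  ..  ..
0.80    9   9   9  21  23  23  78 109 109  99   9  10   9   9   0   0   0   1   1   1  46  50  52  ..  ..  ..  ..  ..  ..  ..  ..  ..  ..  ..  ..  ..  ..  ..
0.76    8   9   9  ..  ..  ..  ..  50 107  53  10   9   9   9   9  ..   0   1   0   1   0   4  54  57  59  ..  .
[... 1557 characters left out ...]
   1   1   1   1  13   1   1   1   8   9  23  23  23  22   9   8   8
0.32  -82 -82 -82 -82 -83 -83 -82 -82 -82 -82 -82 -82 -83   0   4   4   4   4   1   1   1   1   1   1   1   1   6   6   8   8  22  28  23  23  23  23  22   8
0.28  -82 -83 -82 -83 -82 -82 -82 -82 -83 -83 -82 -82 -82 -82 -83   0   4   4   1   2   2   1   1   1   1   1   1   1   9  20  23  29  24  24  24  23  23  23
0.24  -82 -83 -83  35  60  65  65  65 -82 -82 -82 -82 -82 -82 -83 -83 -82   0   1   1   2   2   5   5   1   1   1   8   8  23  23  24  24  24  24  24  23  23
0.20  -82 -83 -82  35  55  65  65  65  65  65  65  65 -82 -82 -82 -83 -82 -82  73  75  75  48   5   5   5   3   8   8  20  23  23  24  24  24  24  24  23  23
```

Run:
```python
import numpy as np,cv2
a=np.load('W_top.npy');b=np.load('W_side.npy')+np.array([-.006,.004,0])
P=np.vstack([a.reshape(-1,3),b.reshape(-1,3)]);P=P[~np.isnan(P[:,0])]
u=np.array([.513,-.859]);v=np.array([.859,.513]);o=np.array([.4835,-.3725]) # R-stand
s=(P[:,:2]-o)@u;w=(P[:,:2]-o)@v
ok=P[:,2]>-.05
def grid(s0,s1,w0,w1,st):
    print('w\\s  '+' '.join('%4d'%round(1000*x) for x in np.arange(s0,s1,st)))
    for y in np.arange(w1,w0,-st):
        r=[]
        for x in np.arange(s0,s1,st):
            m=ok&(abs(s-x)<st/2)&(abs(w-y)<st/2)
            r.append('%4d'%round(1000*P[m,2].max()) if m.any() else '  ..')
        print('%5d'%round(1000*y),' '.join(r))
grid(-.32,.2,-.06,.26,.02)
for n,c in dict(R=(.597,-.361),P=(.501,-.089),S=(.434,.0415),Q=(.337,.2845)).items(): print(n,(np.array(c)-o)@u,(np.array(c)-o)@v)
print('near Q and S'); o=np.array([.337,.2845]);s=(P[:,:2]-o)@u;w=(P[:,:2]-o)@v
grid(-.16,.36,-.12,.2,.02)
```

```text
w\s  -320 -300 -280 -260 -240 -220 -200 -180 -160 -140 -120 -100  -80  -60  -40  -20    0   20   40   60   80  100  120  140  160  180
  260  144  145  145  145    5    4   25   51   84  140  301  301  302  302  302  300  301  144   93   96   95   95   93   92   94   92
  240  144  142  143  140    6    5    4   50   75  139  299  327  328  298  328  327  297  143   93   96   95   96   96   95   92   91
  220   83   75   78  108    5    4    4   47   47  141  292  326  326  292  326  326  292  142   96   96   97   98   98   96   93   89
  200   18    4    4    4    5    6    3    4    5  142  286  317  317  287  318  316  286  142  102   99  100   98   99   98   99   89
  180    8    4    5    4   71   54    6    7    4  143  143  148  144  145  143  144  143  140    5   37   29    4    5    3   22    3
  160    8    6    4   58   80   80    4    6    4  143  143  142  144  144  146  142  142  141    5    5    6    5    3    4   20    5
  140    6    5    6    6   81   55    3    7    5    5    4    8    4    6    5    4    6    6    4    3    4    4    4   23   25    5
  120    5   
[... 2975 characters left out ...]
   19   20   18    6
  -20  229  228   84   84   84   87    7   39   44    6    4    6    7    4    9    6    7    6    5    4   50   52    6    7    5    4
  -40  228  225   87   82   83   79    4    6    7    6    5    4    4    6    7    5    5    5    5    7   71   73   46    6    8    6
  -60  220  220   82   83   84   82    7    7    6    6    5    4    6    5    5    4    7    4    6    6   53   69    6    5    4    4
  -80  219  216   83   83   82   81    5    6    6    6    6    5    6    6    6    7    4    5    7    5    7    4    6    6    6    7
 -100  212  211   83   85   83   81    7    6    6    8    5    4    7    8    7    5    5    3    5    6    7    6    4    7    5    6
```

View pics/wrist0.png

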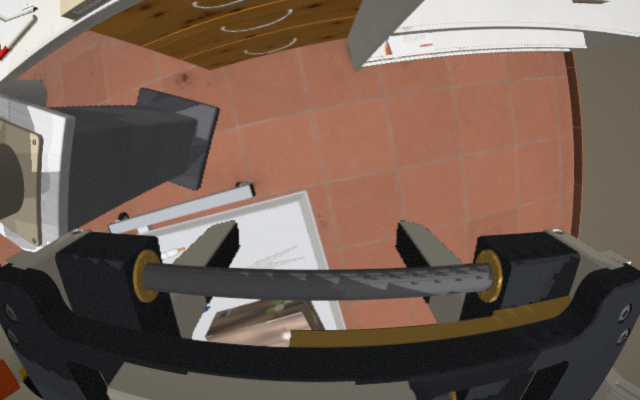

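Run:
```python
import numpy as np
a=np.load('W_top.npy');b=np.load('W_side.npy')+np.array([-.006,.004,0])
u=np.array([.513,-.859]);v=np.array([.859,.513]);o=np.array([.4835,-.3725])
Q=[]
for P in(a,b):
    P=P.reshape(-1,3);P=P[~np.isnan(P[:,0])]
    Q.append(np.c_[(P[:,:2]-o)@u,(P[:,:2]-o)@v,P[:,2]])
Q=np.vstack(Q);np.save('sw.npy',Q)
h=Q[Q[:,2]>.1]
def clear(c,th):
    d=h[:,:2]-c; e=np.array([np.cos(th),np.sin(th)]);n=np.array([-e[1],e[0]])
    x=np.maximum(abs(d@e)-.094,0);y=np.maximum(abs(d@n)-.0375,0)
    r=np.hypot(x,y);i=r.argmin();return r[i],h[i]
for n,c in dict(R=(.048,.103),P=(-.2345,.160),S=(-.381,.170),Q=(-.6395,.211),stR=(0,0),stP=(-.062,0),stS=(-.124,0),stQ=(-.186,0)).items():
    print(n,[(t,round(clear(np.array(c),np.radians(t))[0]*1000)) for t in range(0,180,10)])
```

```text
R [(0, 15), (10, 22), (20, 25), (30, 26), (40, 25), (50, 22), (60, 10), (70, 0), (80, 2), (90, 0), (100, 0), (110, 0), (120, 0), (130, 0), (140, 0), (150, 0), (160, 0), (170, 1)]
P [(0, 2), (10, 1), (20, 0), (30, 1), (40, 4), (50, 10), (60, 23), (70, 17), (80, 6), (90, 0), (100, 0), (110, 0), (120, 0), (130, 0), (140, 0), (150, 0), (160, 0), (170, 0)]
S [(0, 23), (10, 8), (20, 0), (30, 0), (40, 0), (50, 0), (60, 0), (70, 0), (80, 0), (90, 0), (100, 0), (110, 0), (120, 0), (130, 0), (140, 0), (150, 0), (160, 0), (170, 12)]
Q [(0, 0), (10, 0), (20, 0), (30, 0), (40, 0), (50, 0), (60, 0), (70, 2), (80, 18), (90, 30), (100, 36), (110, 37), (120, 36), (130, 33), (140, 27), (150, 19), (160, 10), (170, 0)]
stR [(0, 110), (10, 106), (20, 104), (30, 91), (40, 76), (50, 63), (60, 57), (70, 55), (80, 57), (90, 62), (100, 58), (110, 55), (120, 56), (130, 61), (140, 68), (150, 78), (160, 90), (170, 105)]
stP [(0, 118), (10, 104), (20, 89), (30, 77), (40, 67), (50, 61), (60, 57), (70, 57), (80, 59), (90, 62), (100, 58), (110, 56), (120, 58), (130, 62), (140, 69), (150, 78), (160, 91), (170, 106)]
stS [(0, 119), (10, 104), (20, 89), (30, 78), (40, 69), (50, 62), (60, 58), (70, 57), (80, 60), (90, 64), (100, 59), (110, 57), (120, 59), (130, 66), (140, 79), (150, 94), (160, 108), (170, 117)]
stQ [(0, 120), (10, 105), (20, 91), (30, 78), (40, 70), (50, 66), (60, 69), (70, 73), (80, 71), (90, 66), (100, 67), (110, 74), (120, 87), (130, 102), (140, 116), (150, 125), (160, 130), (170, 127)]
```

```bash
python3 -m handwheel '0.08 0.08 0 0 0 0.08;0.16 0.16 0 0 0 0.16;0.25 0.24 0 0 0 0.25;0.34 0.32 0 0 0 0.34;0.42 0.40 0 0 0 0.42' -1 && python3 -m handwheel '0.08 0.08 0 0 0 0.08;0.16 0.16 0 0 0 0.16;0.25 0.24 0 0 0 0.25;0.34 0.32 0 0 0 0.34;0.42 0.40 0 0 0 0.42'
```

```text
t: 2.15
tool_pos: [0.3146, -0.4489, 0.2187]
orientation: [2.977, 1.004, 0.0]
force: [0.2, 0.5, 0.9]
opening: 0.0929
t: 2.65
tool_pos: [0.4406, -0.3288, 0.2188]
orientation: [2.771, 1.479, 0.0]
force: [1.0, -0.9, 0.1]
opening: 0.0933
```

```bash
python3 -m handwheel '0.1 -0.02 0 0 0 0;0.21 -0.04 0 0 0 0;0.31 -0.06 0 0 0 0;0.42 -0.085 0 0 0 0;0.52 -0.105 0 0 0 0'
cat >> h.py <<'E'
def wpose():
    s=robot.read_state();T=np.eye(4);T[:3,:3]=R.from_rotvec(s["orientation"]).as_matrix();T[:3,3]=s["tool_pos"]
    m=robot.camera_model("wrist");return T@m["tool_from_camera"],m["camera_matrix"],T
def wray(C,K,u,v,z):
    a=np.array([u-K[0,2],v-K[1,2]]);r=np.linalg.norm(a);t=r/K[0,0]
    d=np.r_[a/r*np.sin(t),np.cos(t)];d=C[:3,:3]@d
    return C[:3,3]+d*(z-C[2,3])/d[2]
def wcloud(C,K,d):
    v,u=np.mgrid[0:400,0:640];a=np.stack([u-K[0,2],v-K[1,2]],-1);r=np.linalg.norm(a,axis=-1)+1e-9;t=r/K[0,0]
    P=np.stack([a[...,0]/r*np.tan(t)*d,a[...,1]/r*np.tan(t)*d,d],-1)
    W=P@C[:3,:3].T+C[:3,3];W[d<=0]=np.nan;return W
def wlook(q,name=None):
    C,K,T=wpose();p,d=robot.read_camera("wrist")
    if name: cv2.imwrite(f"pics/{name}.png",p[:,:,::-1])
    W=wcloud(C,K,d)
    np.set_printoptions(precision=4,suppress=True)
    for k in robot.silhouettes("wrist",q)[:4]:
        w=W[k["pixels"]];w=w[~np.isnan(w[:,0])];zt=np.percentile(w[:,2],97);t=w[w[:,2]>zt-.004]
        print(q,round(k["conf"],2),np.round(k["rect"]),"ztop",round(zt,4),"top mid",(t.min(0)+t.max(0))[:2]/2,"mean",t.mean(0)[:2],"all mid",(w.min(0)+w.max(0))[:2]/2)
    return W
E
python3 - <<'E'
from h import *
wlook("bottle_r_mid","w1")
for k in robot.tip_of("wrist","bottle_r_mid")[:2]:
    C,K,T=wpose();print(k,wray(C,K,k["at"][1],k["at"][0],.045))
E
```

```text
t: 3.15
tool_pos: [0.5969, -0.3616, 0.2185]
orientation: [2.774, 1.475, 0.0]
force: [0.2, -0.6, 0.5]
opening: 0.0929
bottle_r_mid 0.89 [323. 176.  46.  47.] ztop 0.0907 top mid [ 0.6004 -0.3627] mean [ 0.6005 -0.3625] all mid [ 0.6005 -0.3624]
bottle_r_mid 0.2 [137. 168.  29.  38.] ztop 0.0081 top mid [ 0.3924 -0.2154] mean [ 0.3936 -0.2156] all mid [ 0.3912 -0.2154]
{'at': [173.7, 320.6], 'conf': 0.87} [ 0.6013 -0.3608  0.045 ]
```

View pics/w1.png

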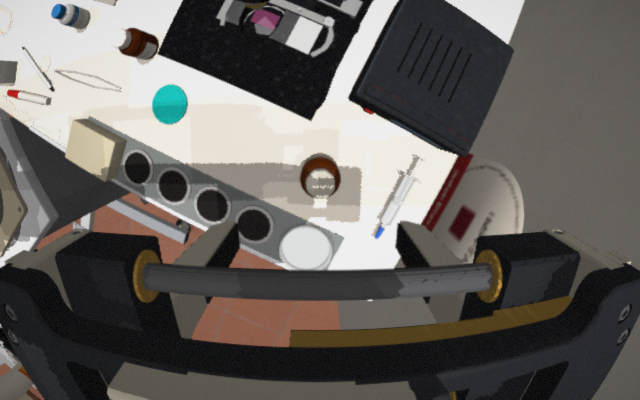

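The wrist view shows bottle R at (321,177) with its cap toward the gripper. The stands run from (138,167) to (254,226), and the dish is at (305,247). I'll measure the stands from the same picture.

Run:
```python
from h import *
for q in("stand_a","petri_dish","bottle_p_mid","bottle_s_mid"): wlook(q)
```

```text
stand_a 0.93 [253. 225.  41.  35.] ztop 0.008 top mid [ 0.511  -0.3652] mean [ 0.4886 -0.3748] all mid [ 0.5103 -0.3657]
stand_a 0.74 [172. 104.  30.  37.] ztop 0.0059 top mid [ 0.4864 -0.1779] mean [ 0.4871 -0.1785] all mid [ 0.4864 -0.1777]
stand_a 0.7 [137. 168.  27.  36.] ztop 0.008 top mid [ 0.3925 -0.2156] mean [ 0.3937 -0.2158] all mid [ 0.3925 -0.2156]
stand_a 0.7 [214. 205.  40.  40.] ztop 0.0079 top mid [ 0.4929 -0.3215] mean [ 0.457  -0.3219] all mid [ 0.4929 -0.3222]
petri_dish 0.89 [308. 247.  58.  41.] ztop 0.0186 top mid [ 0.5513 -0.4038] mean [ 0.5273 -0.438 ] all mid [ 0.5498 -0.4038]
petri_dish 0.17 [324. 175.  44.  46.] ztop 0.0908 top mid [ 0.6003 -0.3628] mean [ 0.6003 -0.3625] all mid [ 0.5951 -0.3699]
bottle_p_mid 0.96 [137.  43.  46.  31.] ztop 0.0753 top mid [ 0.504  -0.0908] mean [ 0.5043 -0.0908] all mid [ 0.4931 -0.0731]
bottle_s_mid 0.96 [72. 16. 38. 24.] ztop 0.0685 top mid [0.4374 0.0412] mean [0.4374 0.0403] all mid [0.429  0.0672]
```

```bash
python3 -m handwheel '0.01 -0.003 -0.1 0 0 0;0.012 -0.004 -0.2 0 0 0;0.012 -0.004 -0.3 0 0 0;0.012 -0.004 -0.4 0 0 0;0.012 -0.004 -0.5 0 0 0' -1
```

```text
t: 4.2
tool_pos: [0.5989, -0.3627, 0.068]
orientation: [2.773, 1.474, 0.001]
force: [-0.1, -0.2, -0.5]
opening: 0.0925
```

```bash
python3 -m handwheel '0 0 -0.05 0 0 0;0 0 -0.1 0 0 0;0 0 -0.1 0 0 0' -1 && python3 -m handwheel '0 0 0 0 0 0;0 0 0 0 0 0;0 0 0 0 0 0;0 0 0 0 0 0;0 0 0 0 0 0' 1 15 && python3 -m handwheel '0 0 0 0 0 0;0 0 0 0 0 0;0 0 0 0 0 0'
```

```text
t: 4.5
tool_pos: [0.598, -0.362, 0.0368]
orientation: [-2.772, -1.474, 0.002]
force: [-0.1, 0.7, -0.3]
opening: 0.0929
t: 5.0
tool_pos: [0.5994, -0.3629, 0.0393]
orientation: [2.773, 1.475, 0.001]
force: [-0.3, 0.2, -0.0]
opening: 0.0577
t: 5.3
tool_pos: [0.5992, -0.3627, 0.0387]
orientation: [2.774, 1.475, 0.0]
force: [-0.5, 0.8, 0.9]
opening: 0.0433
```

```bash
python3 -m handwheel '0 0 0.05 0 0 0;0 0 0.12 0 0 0;0 0 0.2 0 0 0;0 0 0.25 0 0 0;0 0 0.25 0 0 0' && python3 -m handwheel '-0.07 -0.008 0 0 0 0;-0.15 -0.016 0 0 0 0;-0.23 -0.025 0 0 0 0;-0.31 -0.034 0 0 0 0;-0.375 -0.04 0 0 0 0'
python3 - <<'E'
from h import *
robot.read_state() 
wlook("bottle_r_mid","w2");wlook("stand_a");wlook("petri_dish");print(np.mean([robot.read_state()["tool_pos"] for _ in range(1)],0))
E
```

```text
t: 5.8
tool_pos: [0.601, -0.364, 0.118]
orientation: [2.769, 1.473, 0.004]
force: [0.5, -0.4, -0.5]
opening: 0.0435
t: 6.3
tool_pos: [0.4847, -0.3742, 0.1122]
orientation: [-2.772, -1.474, 0.001]
force: [0.6, 0.0, -0.0]
opening: 0.0431
bottle_r_mid 0.74 [318. 245.  82. 124.] ztop 0.1638 top mid [ 0.4894 -0.37  ] mean [ 0.4896 -0.368 ] all mid [ 0.283  -0.6757]
stand_a 0.89 [318. 181.  59.  38.] ztop 0.0076 top mid [ 0.4875 -0.3729] mean [ 0.493  -0.3668] all mid [ 0.4875 -0.3729]
stand_a 0.85 [151. 110.  44.  57.] ztop 0.0078 top mid [ 0.3925 -0.2154] mean [ 0.3937 -0.2164] all mid [ 0.3925 -0.2145]
stand_a 0.81 [200. 136.  56.  58.] ztop 0.0077 top mid [ 0.4238 -0.269 ] mean [ 0.4246 -0.2692] all mid [ 0.4228 -0.269 ]
stand_a 0.75 [204.  23.  46.  45.] ztop 0.0057 top mid [ 0.4863 -0.1777] mean [ 0.4856 -0.1803] all mid [ 0.4863 -0.1759]
petri_dish 0.58 [393. 216.  74.  52.] ztop 0.0182 top mid [ 0.5304 -0.4367] mean [ 0.5347 -0.4329] all mid [ 0.5304 -0.4367]
[ 0.4872 -0.3744  0.1133]
```

View pics/w2.png

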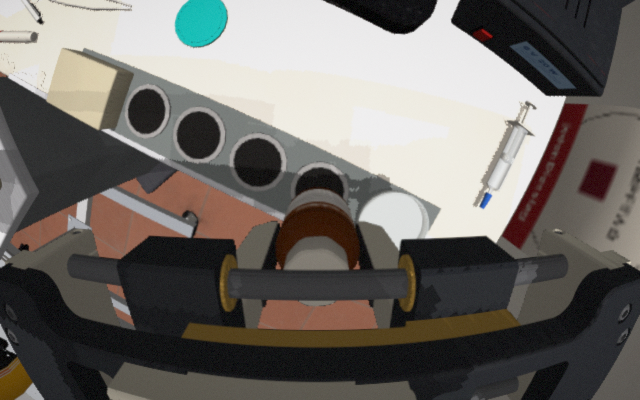

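```bash
python3 -m handwheel '0 0 -0.06 0 0 0;0 0 -0.12 0 0 0;0 0 -0.17 0 0 0;0 0 -0.2 0 0 0;0 0 -0.21 0 0 0' && python3 -m handwheel '0 0 -0.006 0 0 0;0 0 -0.012 0 0 0;0 0 -0.012 0 0 0;0 0 -0.012 0 0 0'
```

```text
t: 7.1
tool_pos: [0.4863, -0.3739, 0.049]
orientation: [-2.772, -1.475, 0.001]
force: [-0.4, 0.3, 0.5]
opening: 0.0435
t: 7.5
tool_pos: [0.4869, -0.375, 0.0477]
orientation: [2.773, 1.475, 0.001]
force: [-0.1, 0.1, -0.8]
opening: 0.0432
```

```bash
python3 -m handwheel '0 0 -0.003 0 0 0;0 0 -0.003 0 0 0' && python3 -m handwheel '0 0 -0.003 0 0 0;0 0 -0.003 0 0 0' && python3 -m handwheel '0 0 -0.003 0 0 0;0 0 -0.003 0 0 0'
```

```text
t: 7.7
tool_pos: [0.4867, -0.3747, 0.0463]
orientation: [2.774, 1.475, 0.0]
force: [-0.5, -0.1, -0.1]
opening: 0.0433
t: 7.9
tool_pos: [0.4866, -0.3746, 0.0451]
orientation: [-2.774, -1.475, 0.0]
force: [0.2, 0.7, -1.6]
opening: 0.0432
t: 8.1
tool_pos: [0.4867, -0.3747, 0.045]
orientation: [2.774, 1.475, -0.0]
force: [-2.5, 1.9, 4.2]
opening: 0.0436
```

Contact is clear (Fz 4.2 N, matching the predicted 0.045). I'll release and go up.

```bash
python3 -m handwheel '0 0 0 0 0 0;0 0 0 0 0 0;0 0 0 0 0 0;0 0 0 0 0 0;0 0 0 0 0 0' -1 && python3 -m handwheel '0 0 0 0 0 0;0 0 0.03 0 0 0;0 0 0.15 0 0 0;0 0 0.3 0 0 0;0 0 0.42 0 0 0' && python3 -m handwheel '0 0 0.1 0 0 0;0 0 0.15 0 0 0;0 0 0.17 0 0 0'
python3 - <<'E'
from h import *
wlook("bottle_r_mid","w3");wlook("bottle_p_mid");wlook("petri_dish")
E
```

```text
t: 8.6
tool_pos: [0.4866, -0.3746, 0.0442]
orientation: [-2.774, -1.475, 0.0]
force: [-0.9, -0.4, -1.0]
opening: 0.0788
t: 9.1
tool_pos: [0.4869, -0.3749, 0.1735]
orientation: [2.772, 1.474, 0.001]
force: [0.0, 0.4, 0.8]
opening: 0.0929
t: 9.4
tool_pos: [0.4873, -0.3753, 0.2237]
orientation: [2.771, 1.474, 0.002]
force: [0.4, -0.0, 0.8]
opening: 0.0929
bottle_r_mid 0.93 [318. 176.  42.  49.] ztop 0.0971 top mid [ 0.4875 -0.3748] mean [ 0.4879 -0.3744] all mid [ 0.4882 -0.383 ]
petri_dish 0.91 [375. 197.  55.  50.] ztop 0.0184 top mid [ 0.5251 -0.4405] mean [ 0.525  -0.4399] all mid [ 0.5251 -0.4405]
```

View pics/w3.png

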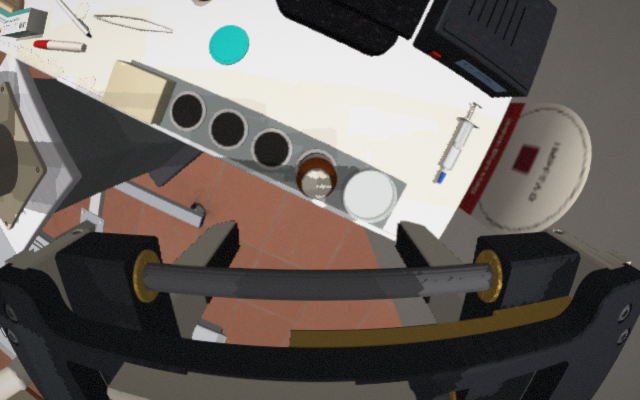

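R is on its stand and upright at (.4875,-.3748), and the dish hasn't moved. Next is P: along the row first, then in.

```bash
python3 -m handwheel '-0.08 0.13 0 0 0 0.16;-0.16 0.27 0 0 0 0.33;-0.24 0.4 0 0 0 0.5;-0.32 0.54 0 0 0 0.67;-0.4 0.676 0 0 0 0.84' && python3 -m handwheel '0.09 0.054 0 0 0 0;0.18 0.108 0 0 0 0;0.27 0.162 0 0 0 0;0.37 0.22 0 0 0 0;0.455 0.273 0 0 0 0'
python3 - <<'E'
from h import *
wlook("bottle_p_mid","w4");wlook("bottle_s_mid");wlook("slide_box");print(robot.read_state()["tool_pos"])
E
```

```text
t: 10.2
tool_pos: [0.365, -0.1701, 0.2197]
orientation: [-2.139, -2.298, 0.0]
force: [1.1, 0.4, 1.1]
opening: 0.0933
t: 10.7
tool_pos: [0.5038, -0.0888, 0.2201]
orientation: [-2.145, -2.293, 0.001]
force: [0.4, -1.0, 0.4]
opening: 0.0928
bottle_p_mid 0.96 [318. 176.  32.  37.] ztop 0.0756 top mid [ 0.5038 -0.089 ] mean [ 0.5034 -0.0889] all mid [ 0.5043 -0.0948]
bottle_s_mid 0.88 [267.  59.  34.  34.] ztop 0.0689 top mid [0.4363 0.0425] mean [0.4367 0.0418] all mid [0.437  0.0421]
slide_box 0.94 [198. 204.  68.  72.] ztop 0.0355 top mid [ 0.3794 -0.1363] mean [ 0.3501 -0.14  ] all mid [ 0.3794 -0.1363]
[ 0.5022 -0.0903  0.2206]
```

View pics/w4.png

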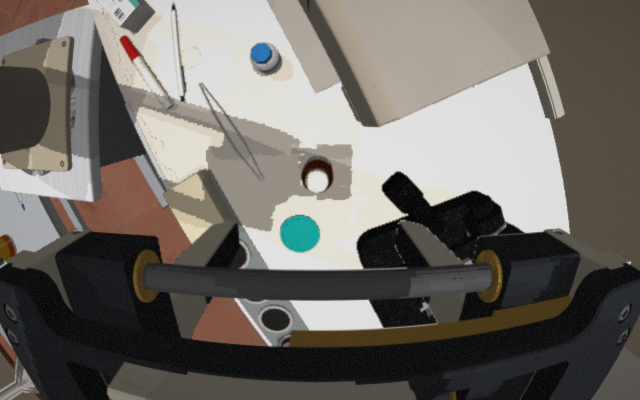

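```bash
python3 -m handwheel '0 0 -0.13 0 0 0;0 0 -0.26 0 0 0;0 0 -0.4 0 0 0;0 0 -0.52 0 0 0;0 0 -0.6 0 0 0' && python3 -m handwheel '0 0 -0.02 0 0 0;0 0 -0.033 0 0 0;0 0 -0.033 0 0 0' && python3 -m handwheel '0 0 0 0 0 0;0 0 0 0 0 0;0 0 0 0 0 0;0 0 0 0 0 0;0 0 0 0 0 0' 1 15 && python3 -m handwheel '0 0 0 0 0 0;0 0 0 0 0 0;0 0 0 0 0 0;0 0 0 0 0 0'
```

```text
t: 11.5
tool_pos: [0.5005, -0.0903, 0.0384]
orientation: [-2.146, -2.29, 0.003]
force: [0.0, 0.9, -0.0]
opening: 0.093
t: 11.8
tool_pos: [0.5037, -0.0905, 0.0325]
orientation: [2.146, 2.292, 0.001]
force: [0.3, 0.7, 0.6]
opening: 0.0927
t: 12.3
tool_pos: [0.5032, -0.0899, 0.0316]
orientation: [2.146, 2.294, 0.0]
force: [0.1, -0.6, 0.2]
opening: 0.0573
t: 12.7
tool_pos: [0.503, -0.0899, 0.0313]
orientation: [-2.146, -2.294, 0.0]
force: [-0.1, 0.6, 0.4]
opening: 0.0351
```

```bash
python3 -m handwheel '0 0 0.06 0 0 0;0 0 0.14 0 0 0;0 0 0.22 0 0 0;0 0 0.28 0 0 0;0 0 0.28 0 0 0' && python3 -m handwheel '-0.09 -0.054 0 0 0 0.1;-0.18 -0.108 0 0 0 0.2;-0.27 -0.162 0 0 0 0.35;-0.37 -0.22 0 0 0 0.5;-0.456 -0.272 0 0 0 0.6' && python3 -m handwheel '0.06 -0.1 0 0 0 0;0.12 -0.2 0 0 0 0;0.18 -0.3 0 0 0 0;0.24 -0.4 0 0 0 0;0.299 -0.5 0 0 0 0' && python3 -m handwheel '0 0 0 0 0 0;0 0 0 0 0 0'
python3 - <<'E'
from h import *
wlook("bottle_p_mid","w5");wlook("stand_a")
for _ in range(4): robot.read_camera("side");print(robot.read_state()["tool_pos"],robot.read_state()["orientation"])
E
```

```text
t: 13.2
tool_pos: [0.5052, -0.0905, 0.1184]
orientation: [2.143, 2.291, 0.004]
force: [0.1, 0.5, -0.8]
opening: 0.0356
t: 13.7
tool_pos: [0.3643, -0.1716, 0.1138]
orientation: [-1.544, -2.734, 0.0]
force: [0.5, 0.4, -0.2]
opening: 0.0356
t: 14.2
tool_pos: [0.456, -0.3224, 0.1136]
orientation: [-1.551, -2.73, -0.001]
force: [1.5, -0.1, 0.1]
opening: 0.035
t: 14.4
tool_pos: [0.4552, -0.3212, 0.1134]
orientation: [-1.551, -2.728, -0.001]
force: [-0.4, 0.7, -0.7]
opening: 0.0352
bottle_p_mid 0.73 [319. 233.  66.  75.] ztop 0.1571 top mid [ 0.4538 -0.3168] mean [ 0.4519 -0.3158] all mid [ 0.4612 -0.3189]
stand_a 0.97 [318.  54.  55.  58.] ztop 0.0078 top mid [ 0.3922 -0.2157] mean [ 0.3926 -0.2159] all mid [ 0.3922 -0.215 ]
stand_a 0.84 [318. 123.  63.  58.] ztop 0.0076 top mid [ 0.4234 -0.2687] mean [ 0.4235 -0.2685] all mid [ 0.4233 -0.2693]
stand_a 0.68 [428.  76.  51.  56.] ztop 0.0056 top mid [ 0.4861 -0.1777] mean [ 0.4853 -0.1786] all mid [ 0.4861 -0.177 ]
stand_a 0.65 [317. 183.  60.  43.] ztop 0.0076 top mid [ 0.4543 -0.3198] mean [ 0.4501 -0.3148] all mid [ 0.4549 -0.3198]
[ 0.4557 -0.3207  0.1155] [-1.5507 -2.7322 -0.0001]
[ 0.4559 -0.3209  0.1156] [ 1.5505  2.7319 -0.    ]
[ 0.456  -0.321   0.1158] [ 1.5505  2.7316 -0.0002]
[ 0.456  -0.3212  0.1158] [ 1.5505  2.7315 -0.0002]
```

View pics/w5.png

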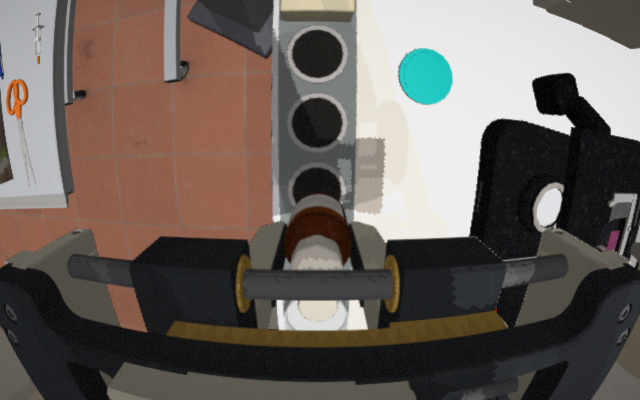

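```bash
python3 -m handwheel '0 -0.001 -0.07 0 0 0;0 -0.001 -0.14 0 0 0;0 -0.001 -0.2 0 0 0;0 -0.001 -0.235 0 0 0;0 -0.001 -0.248 0 0 0' && python3 -m handwheel '0 0 -0.004 0 0 0;0 0 -0.004 0 0 0;0 0 -0.004 0 0 0' && python3 -m handwheel '0 0 -0.003 0 0 0;0 0 -0.003 0 0 0' && python3 -m handwheel '0 0 -0.003 0 0 0;0 0 -0.003 0 0 0'
```

```text
t: 15.3
tool_pos: [0.4554, -0.3212, 0.0399]
orientation: [-1.551, -2.73, -0.001]
force: [-0.1, 0.4, -0.2]
opening: 0.0355
t: 15.6
tool_pos: [0.4566, -0.3224, 0.0409]
orientation: [1.551, 2.73, -0.001]
force: [0.1, -0.2, -0.8]
opening: 0.0353
t: 15.8
tool_pos: [0.4562, -0.322, 0.0393]
orientation: [1.551, 2.731, -0.0]
force: [-0.1, -0.5, -0.0]
opening: 0.0349
t: 16.0
tool_pos: [0.456, -0.3218, 0.038]
orientation: [-1.552, -2.732, -0.0]
force: [-0.9, -0.6, -0.8]
opening: 0.0353
```

```bash
python3 -m handwheel '0 0 -0.003 0 0 0;0 0 -0.003 0 0 0;0 0 -0.003 0 0 0'
```

```text
t: 16.3
tool_pos: [0.4562, -0.3221, 0.0378]
orientation: [1.551, 2.731, -0.0]
force: [-1.2, 0.2, 5.9]
opening: 0.0353
```

Contact. I'll release, rise, and look.

```bash
python3 -m handwheel '0 0 0.002 0 0 0;0 0 0.002 0 0 0;0 0 0.002 0 0 0;0 0 0.002 0 0 0;0 0 0.002 0 0 0' -1 && python3 -m handwheel '0 0 0 0 0 0;0 0 0.03 0 0 0;0 0 0.15 0 0 0;0 0 0.3 0 0 0;0 0 0.42 0 0 0' && python3 -m handwheel '0 0 0.1 0 0 0;0 0 0.17 0 0 0;0 0 0.17 0 0 0'
python3 - <<'E'
from h import *
wlook("bottle_p_mid","w6");wlook("bottle_s_mid");wlook("bottle_r_mid");print(robot.read_state()["tool_pos"])
E
```

```text
t: 16.8
tool_pos: [0.4559, -0.3218, 0.0376]
orientation: [-1.551, -2.732, -0.0]
force: [-0.0, -0.2, 0.6]
opening: 0.0708
t: 17.3
tool_pos: [0.4563, -0.3221, 0.1668]
orientation: [1.551, 2.73, -0.0]
force: [0.7, -1.6, 0.5]
opening: 0.0929
t: 17.6
tool_pos: [0.4578, -0.3233, 0.2198]
orientation: [1.548, 2.725, -0.002]
force: [0.4, -0.9, -0.4]
opening: 0.0928
bottle_p_mid 0.88 [317. 174.  33.  35.] ztop 0.082 top mid [ 0.4557 -0.3213] mean [ 0.4552 -0.3211] all mid [ 0.4546 -0.32  ]
bottle_r_mid 0.79 [319. 232.  39.  60.] ztop 0.0969 top mid [ 0.4875 -0.3744] mean [ 0.4868 -0.3739] all mid [ 0.4861 -0.3883]
[ 0.4553 -0.3212  0.2129]
```

View pics/w6.png

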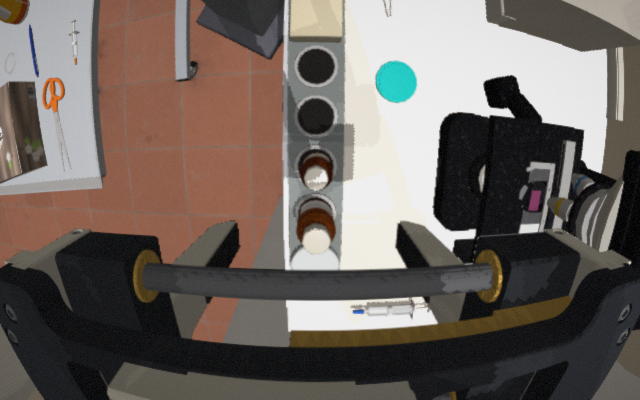

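Run:
```python
from h import *
s=robot.read_state();print(s["q"],s["tool_pos"])
```

```text
[-7.06483450e-01  2.05419609e-02  1.61399235e+00 -2.09982866e-05
  1.50994665e+00 -1.24414537e+00] [ 0.45527373 -0.32124491  0.21294306]
```

```bash
python3 -m handwheel '-0.055 0.09 0 0 0 0.18;-0.11 0.18 0 0 0 0.36;-0.165 0.275 0 0 0 0.55;-0.22 0.366 0 0 0 0.74;-0.274 0.458 0 0 0 0.93' && python3 -m handwheel '0.04 0.15 0 0 0 0.18;0.084 0.3 0 0 0 0.36;0.126 0.45 0 0 0 0.55;0.168 0.6 0 0 0 0.74;0.21 0.753 0 0 0 0.93' && python3 -m handwheel '0 0 0 0 0 0.14;0 0 0 0 0 0.14;0 0 0 0 0 0.14'
python3 - <<'E'
from h import *
wlook("bottle_s_mid","w7")
for _ in range(3): wlook("slide_box");s=robot.read_state();print(s["tool_pos"],s["orientation"])
E
```

```text
t: 18.4
tool_pos: [0.3726, -0.1832, 0.2134]
orientation: [-0.464, -3.105, -0.001]
force: [0.1, 0.2, 0.3]
opening: 0.0932
t: 18.9
tool_pos: [0.4364, 0.0433, 0.2139]
orientation: [0.676, -3.067, -0.0]
force: [0.7, -0.5, 0.1]
opening: 0.093
t: 19.2
tool_pos: [0.4363, 0.0412, 0.214]
orientation: [0.829, -3.029, -0.0]
force: [-1.0, 0.1, -0.3]
opening: 0.0933
bottle_s_mid 0.65 [320. 178.  27.  36.] ztop 0.0687 top mid [0.4359 0.0422] mean [0.436  0.0421] all mid [0.4403 0.0444]
bottle_s_mid 0.36 [36. 84. 26. 16.] ztop 0.0185 top mid [ 0.53   -0.4193] mean [ 0.5403 -0.4355] all mid [ 0.5343 -0.4269]
slide_box 0.65 [215.  37.  78.  57.] ztop 0.0354 top mid [ 0.3536 -0.1489] mean [ 0.3532 -0.1473] all mid [ 0.2775 -0.4054]
slide_box 0.27 [37. 85. 29. 17.] ztop 0.0187 top mid [ 0.5286 -0.4177] mean [ 0.5402 -0.4353] all mid [ 0.5328 -0.4292]
[0.4367 0.0404 0.2146] [ 0.8289 -3.0301  0.0001]
slide_box 0.87 [217.  37.  77.  54.] ztop 0.0355 top mid [ 0.3543 -0.149 ] mean [ 0.3536 -0.1474] all mid [ 0.2975 -0.3771]
[0.4368 0.0406 0.2147] [-0.8304  3.0297 -0.0001]
slide_box 0.79 [214.  36.  76.  52.] ztop 0.0355 top mid [ 0.3541 -0.1488] mean [ 0.3538 -0.1471] all mid [ 0.3544 -0.155 ]
[0.4368 0.0409 0.2148] [-0.8318  3.0292 -0.0001]
```

View pics/w7.png

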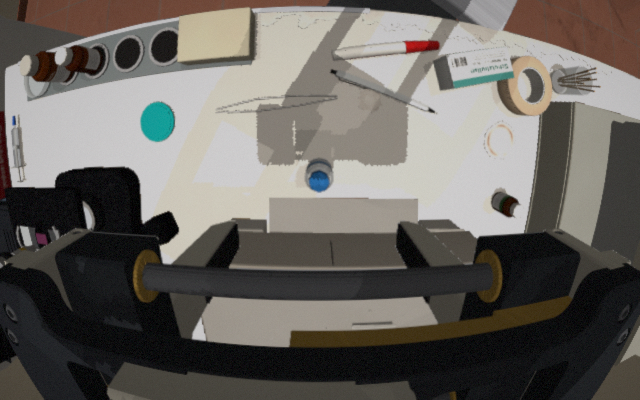

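```bash
python3 -m handwheel '-0.002 0.002 -0.13 0 0 0;-0.002 0.002 -0.26 0 0 0;-0.002 0.002 -0.4 0 0 0;-0.002 0.002 -0.52 0 0 0;-0.002 0.002 -0.59 0 0 0' && python3 -m handwheel '0 0 -0.02 0 0 0;0 0 -0.033 0 0 0;0 0 -0.033 0 0 0' && python3 -m handwheel '0 0 0 0 0 0;0 0 0 0 0 0;0 0 0 0 0 0;0 0 0 0 0 0;0 0 0 0 0 0' 1 15 && python3 -m handwheel '0 0 0 0 0 0;0 0 0 0 0 0;0 0 0 0 0 0;0 0 0 0 0 0;0 0 0 0 0 0'
```

```text
t: 20.1
tool_pos: [0.4341, 0.0419, 0.0346]
orientation: [0.832, -3.026, -0.002]
force: [-0.4, -0.1, -0.2]
opening: 0.0927
t: 20.4
tool_pos: [0.437, 0.0419, 0.0287]
orientation: [-0.834, 3.028, -0.001]
force: [-0.6, 0.5, -0.4]
opening: 0.0926
t: 20.9
tool_pos: [0.4363, 0.042, 0.0281]
orientation: [-0.834, 3.028, -0.0]
force: [-0.3, 0.9, 0.4]
opening: 0.057
t: 21.4
tool_pos: [0.4362, 0.0421, 0.0278]
orientation: [0.834, -3.029, -0.0]
force: [0.0, -0.9, -0.2]
opening: 0.0315
```

```bash
python3 -m handwheel '0 0 0.06 0 0 0;0 0 0.14 0 0 0;0 0 0.22 0 0 0;0 0 0.28 0 0 0;0 0 0.28 0 0 0' && python3 -m handwheel '-0.04 -0.15 0 0 0 -0.18;-0.084 -0.3 0 0 0 -0.36;-0.128 -0.45 0 0 0 -0.55;-0.17 -0.6 0 0 0 -0.74;-0.214 -0.753 0 0 0 -0.93' && python3 -m handwheel '0.035 -0.056 0 0 0 -0.19;0.07 -0.112 0 0 0 -0.38;0.105 -0.17 0 0 0 -0.57;0.14 -0.226 0 0 0 -0.76;0.173 -0.282 0 0 0 -0.94' && python3 -m handwheel '0 0 0 0 0 -0.13;0 0 0 0 0 -0.13;0 0 0 0 0 -0.13;0 0 0 0 0 -0.13'
python3 - <<'E'
from h import *
wlook("bottle_s_mid","w8");wlook("stand_a")
for _ in range(3): robot.read_camera("side");print(robot.read_state()["tool_pos"],robot.read_state()["orientation"])
E
```

```text
t: 21.9
tool_pos: [0.4383, 0.042, 0.1146]
orientation: [-0.833, 3.024, -0.002]
force: [0.9, 0.4, -0.4]
opening: 0.0313
t: 22.4
tool_pos: [0.3707, -0.185, 0.1106]
orientation: [-0.311, -3.125, -0.001]
force: [1.4, -1.2, -0.6]
opening: 0.0311
t: 22.9
tool_pos: [0.4236, -0.2688, 0.1101]
orientation: [-1.418, -2.801, -0.001]
force: [-0.6, 0.8, -0.2]
opening: 0.0309
t: 23.3
tool_pos: [0.4235, -0.2679, 0.1112]
orientation: [-1.547, -2.733, -0.0]
force: [-0.2, -0.5, -0.0]
opening: 0.0312
bottle_s_mid 0.74 [318. 236.  58.  73.] ztop 0.1519 top mid [ 0.4201 -0.2567] mean [ 0.4209 -0.2638] all mid [ 0.4456 -0.2821]
stand_a 0.95 [316. 186.  61.  47.] ztop 0.0076 top mid [ 0.4231 -0.2675] mean [ 0.4201 -0.2635] all mid [ 0.4239 -0.2672]
stand_a 0.9 [318. 122.  55.  63.] ztop 0.0076 top mid [ 0.3918 -0.2149] mean [ 0.392  -0.2152] all mid [ 0.392  -0.2149]
stand_a 0.82 [427. 142.  51.  56.] ztop 0.0055 top mid [ 0.4855 -0.178 ] mean [ 0.4847 -0.178 ] all mid [ 0.4867 -0.178 ]
stand_a 0.42 [316. 308.  53.   4.] ztop 0.007 top mid [ 0.487  -0.3757] mean [ 0.4868 -0.3751] all mid [ 0.487  -0.3757]
[ 0.4239 -0.2683  0.1119] [ 1.5502  2.7322 -0.0001]
[ 0.4239 -0.2684  0.112 ] [ 1.5505  2.732  -0.0001]
[ 0.4239 -0.2684  0.1119] [ 1.5508  2.7318 -0.    ]
```

View pics/w8.png

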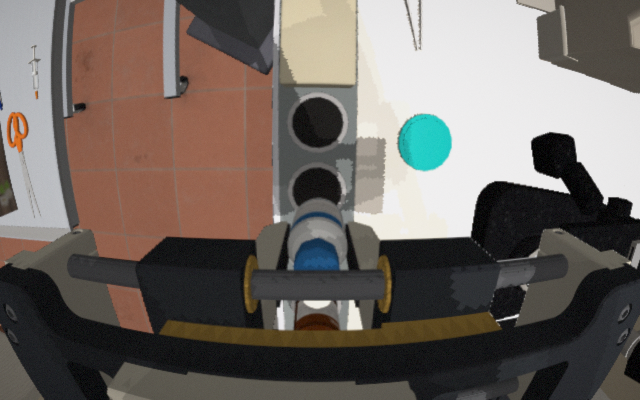

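```bash
python3 -m handwheel '0 0 -0.07 0 0 0;0 0 -0.14 0 0 0;0 0 -0.2 0 0 0;0 0 -0.235 0 0 0;0 0 -0.25 0 0 0' && python3 -m handwheel '0 0 -0.003 0 0 0;0 0 -0.003 0 0 0;0 0 -0.003 0 0 0' && python3 -m handwheel '0 0 -0.003 0 0 0;0 0 -0.003 0 0 0;0 0 -0.003 0 0 0'&& python3 -m handwheel '0 0 -0.003 0 0 0;0 0 -0.003 0 0 0;0 0 -0.003 0 0 0'
```

```text
t: 24.15
tool_pos: [0.4233, -0.268, 0.0358]
orientation: [-1.551, -2.73, -0.0]
force: [0.0, 0.8, 0.2]
opening: 0.0315
t: 24.45
tool_pos: [0.4246, -0.269, 0.0369]
orientation: [1.551, 2.73, -0.0]
force: [0.1, -0.4, -0.2]
opening: 0.0312
t: 24.75
tool_pos: [0.424, -0.2685, 0.0353]
orientation: [1.551, 2.731, -0.0]
force: [-0.4, 0.4, 0.2]
opening: 0.0313
t: 25.05
tool_pos: [0.424, -0.2685, 0.0342]
orientation: [1.552, 2.732, -0.0]
force: [-0.0, -0.2, -0.2]
opening: 0.0316
```

```bash
python3 -m handwheel '0 0 -0.003 0 0 0;0 0 -0.003 0 0 0;0 0 -0.003 0 0 0'
```

```text
t: 25.35
tool_pos: [0.4243, -0.2688, 0.034]
orientation: [1.551, 2.731, -0.0]
force: [-0.4, 1.1, 6.7]
opening: 0.0311
```

```bash
python3 -m handwheel '0 0 0.002 0 0 0;0 0 0.002 0 0 0;0 0 0.002 0 0 0;0 0 0.002 0 0 0;0 0 0.002 0 0 0' -1 && python3 -m handwheel '0 0 0 0 0 0;0 0 0.03 0 0 0;0 0 0.15 0 0 0;0 0 0.3 0 0 0;0 0 0.42 0 0 0' && python3 -m handwheel '0 0 0.1 0 0 0;0 0 0.2 0 0 0;0 0 0.2 0 0 0'
python3 - <<'E'
from h import *
wlook("bottle_s_mid","w9");wlook("bottle_p_mid");wlook("bottle_r_mid");s=robot.read_state();print(s["tool_pos"],s["q"])
E
```

```text
t: 25.85
tool_pos: [0.4238, -0.2684, 0.0337]
orientation: [-1.551, -2.732, 0.0]
force: [-0.4, -0.1, -0.4]
opening: 0.0669
t: 26.35
tool_pos: [0.4241, -0.2686, 0.1628]
orientation: [1.551, 2.73, -0.0]
force: [-0.1, -1.2, 0.4]
opening: 0.0931
t: 26.65
tool_pos: [0.426, -0.2701, 0.226]
orientation: [1.547, 2.724, -0.002]
force: [0.6, -0.6, 0.5]
opening: 0.0927
bottle_s_mid 0.67 [316. 169.  31.  32.] ztop 0.075 top mid [ 0.4245 -0.2687] mean [ 0.4243 -0.2686] all mid [ 0.4272 -0.2721]
bottle_p_mid 0.84 [317. 226.  32.  40.] ztop 0.0819 top mid [ 0.4553 -0.321 ] mean [ 0.4548 -0.3203] all mid [ 0.4626 -0.3323]
bottle_r_mid 0.56 [320. 278.  34.  60.] ztop 0.0967 top mid [ 0.4528 -0.3142] mean [ 0.4816 -0.3663] all mid [ 0.4568 -0.3178]
[ 0.4232 -0.2679  0.2183] [-0.6668 -0.1375  1.7561 -0.      1.5256 -1.2045]
```

View pics/w9.png

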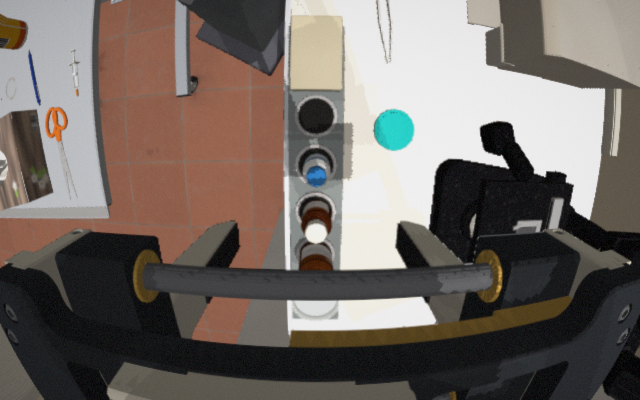

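```bash
python3 -m handwheel '-0.02 0.12 0 0 0 0.03;-0.04 0.24 0 0 0 0.06;-0.055 0.36 0 0 0 0.1;-0.075 0.49 0 0 0 0.13;-0.093 0.613 0 0 0 0.16' && python3 -m handwheel '-0.02 0.12 0 0 0 0.03;-0.04 0.24 0 0 0 0.06;-0.055 0.36 0 0 0 0.1;-0.075 0.49 0 0 0 0.13;-0.093 0.613 0 0 0 0.16' && python3 -m handwheel '-0.02 0.12 0 0 0 0.03;-0.04 0.24 0 0 0 0.06;-0.055 0.36 0 0 0 0.1;-0.075 0.49 0 0 0 0.13;-0.093 0.613 0 0 0 0.16' && python3 -m handwheel '0 0 0 0 0 0;0 0 0 0 0 0'
python3 - <<'E'
from h import *
wlook("bottle_q_mid","w10")
for _ in range(2): robot.read_camera("side");s=robot.read_state();print(s["tool_pos"],s["orientation"])
E
```

```text
t: 27.45
tool_pos: [0.3949, -0.083, 0.2186]
orientation: [-1.375, -2.822, 0.0]
force: [0.5, 0.7, 0.6]
opening: 0.0927
t: 27.95
tool_pos: [0.367, 0.1008, 0.2189]
orientation: [-1.195, -2.904, 0.001]
force: [0.8, -0.3, -0.1]
opening: 0.0932
t: 28.45
tool_pos: [0.3391, 0.2846, 0.2187]
orientation: [-1.01, -2.974, 0.002]
force: [0.7, 0.3, 0.2]
opening: 0.0931
t: 28.65
tool_pos: [0.3393, 0.2833, 0.2186]
orientation: [-1.009, -2.974, 0.004]
force: [0.2, -0.4, 0.3]
opening: 0.0929
bottle_q_mid 0.89 [320. 170.  24.  29.] ztop 0.0558 top mid [0.3383 0.2851] mean [0.3381 0.2855] all mid [0.3415 0.2852]
[0.3403 0.2822 0.2194] [-1.014  -2.9731  0.0015]
[0.3404 0.2822 0.2196] [-1.0147 -2.9731  0.0008]
```

View pics/w10.png

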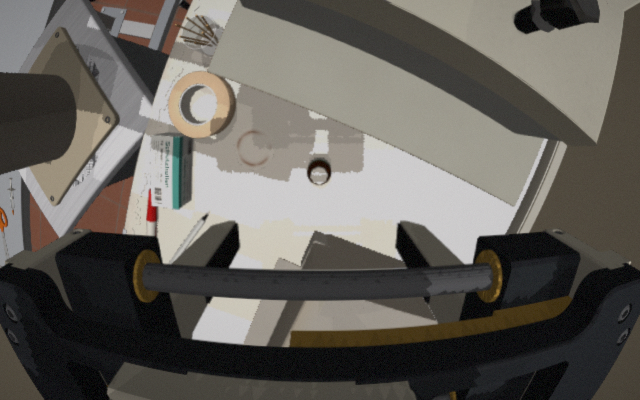

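```bash
python3 -m handwheel '-0.004 0.005 -0.13 0 0 0;-0.007 0.0095 -0.27 0 0 0;-0.007 0.0095 -0.42 0 0 0;-0.007 0.0095 -0.54 0 0 0;-0.007 0.0095 -0.62 0 0 0' && python3 -m handwheel '0 0 -0.025 0 0 0;0 0 -0.045 0 0 0;0 0 -0.045 0 0 0' && python3 -m handwheel '0 0 0 0 0 0;0 0 0 0 0 0;0 0 0 0 0 0;0 0 0 0 0 0;0 0 0 0 0 0' 1 15 && python3 -m handwheel '0 0 0 0 0 0;0 0 0 0 0 0;0 0 0 0 0 0;0 0 0 0 0 0;0 0 0 0 0 0'
```

```text
t: 29.35
tool_pos: [0.337, 0.2841, 0.031]
orientation: [-1.015, -2.971, 0.004]
force: [-0.0, 0.2, 1.2]
opening: 0.0932
t: 29.65
tool_pos: [0.3388, 0.286, 0.0209]
orientation: [1.013, 2.973, 0.001]
force: [0.9, 1.2, -0.3]
opening: 0.0929
t: 30.15
tool_pos: [0.3382, 0.2862, 0.0206]
orientation: [1.012, 2.974, 0.001]
force: [0.2, 1.1, -0.2]
opening: 0.0576
t: 30.65
tool_pos: [0.3381, 0.2861, 0.0203]
orientation: [-1.012, -2.974, 0.0]
force: [-0.1, -0.2, -0.2]
opening: 0.0271
```

```bash
python3 -m handwheel '0 0 0.08 0 0 0;0 0 0.2 0 0 0;0 0 0.34 0 0 0;0 0 0.48 0 0 0;0 0 0.57 0 0 0' && python3 -m handwheel '0.012 -0.11 0 0 0 -0.03;0.024 -0.22 0 0 0 -0.06;0.036 -0.33 0 0 0 -0.1;0.048 -0.44 0 0 0 -0.13;0.06 -0.557 0 0 0 -0.16' && python3 -m handwheel '0.012 -0.11 0 0 0 -0.03;0.024 -0.22 0 0 0 -0.06;0.036 -0.33 0 0 0 -0.1;0.048 -0.44 0 0 0 -0.13;0.06 -0.557 0 0 0 -0.16' && python3 -m handwheel '0.012 -0.11 0 0 0 -0.03;0.024 -0.22 0 0 0 -0.06;0.036 -0.33 0 0 0 -0.1;0.048 -0.44 0 0 0 -0.13;0.06 -0.557 0 0 0 -0.16' && python3 -m handwheel '0 0 -0.1 0 0 0;0 0 -0.2 0 0 0;0 0 -0.27 0 0 0;0 0 -0.27 0 0 0'
python3 - <<'E'
from h import *
wlook("bottle_q_mid","w11");wlook("stand_a");wlook("slide_box")
for _ in range(3): robot.read_camera("side");print(robot.read_state()["tool_pos"],robot.read_state()["orientation"],robot.read_state()["opening"])
E
```

```text
t: 31.15
tool_pos: [0.3389, 0.2866, 0.1948]
orientation: [1.011, 2.972, 0.005]
force: [0.9, 0.2, -0.5]
opening: 0.0273
t: 31.65
tool_pos: [0.3559, 0.1179, 0.1913]
orientation: [1.197, 2.904, 0.0]
force: [1.2, 0.3, -1.2]
opening: 0.0274
t: 32.15
tool_pos: [0.374, -0.0494, 0.1914]
orientation: [1.378, 2.823, 0.0]
force: [0.9, -0.7, -0.8]
opening: 0.0273
t: 32.65
tool_pos: [0.392, -0.2165, 0.1912]
orientation: [1.553, 2.731, 0.0]
force: [0.6, 0.1, -0.7]
opening: 0.0269
t: 33.05
tool_pos: [0.3897, -0.2137, 0.1068]
orientation: [-1.549, -2.726, -0.001]
force: [-0.2, 0.6, -0.6]
opening: 0.0272
bottle_q_mid 0.79 [319. 238.  56.  64.] ztop 0.1418 top mid [ 0.3853 -0.2053] mean [ 0.3888 -0.2118] all mid [ 0.4066 -0.238 ]
bottle_q_mid 0.4 [319. 318.  41.  26.] ztop 0.0564 top mid [ 0.4447 -0.2936] mean [ 0.4471 -0.3064] all mid [ 0.4527 -0.2973]
stand_a 0.77 [318. 187.  54.  56.] ztop 0.0076 top mid [ 0.3921 -0.2149] mean [ 0.39  -0.212] all mid [ 0.3921 -0.2149]
stand_a 0.57 [421. 207.  50.  52.] ztop 0.0054 top mid [ 0.4859 -0.1776] mean [ 0.4846 -0.1773] all mid [ 0.4869 -0.1774]
stand_a 0.52 [317. 309.  52.  16.] ztop 0.0076 top mid [ 0.4559 -0.3258] mean [ 0.453  -0.3259] all mid [ 0.4573 -0.3258]
slide_box 0.63 [316. 104.  80. 112.] ztop 0.0353 top mid [ 0.3532 -0.1496] mean [ 0.3537 -0.1498] all mid [ 0.3532 -0.1496]
[ 0.393  -0.2157  0.1118] [ 1.5501  2.7297 -0.0004] 0.027384851081777024
[ 0.3928 -0.2156  0.1116] [ 1.5503  2.73   -0.0004] 0.027232222253330572
[ 0.3927 -0.2155  0.1113] [ 1.5505  2.7304 -0.0003] 0.027012794609303094
```

View pics/w11.png

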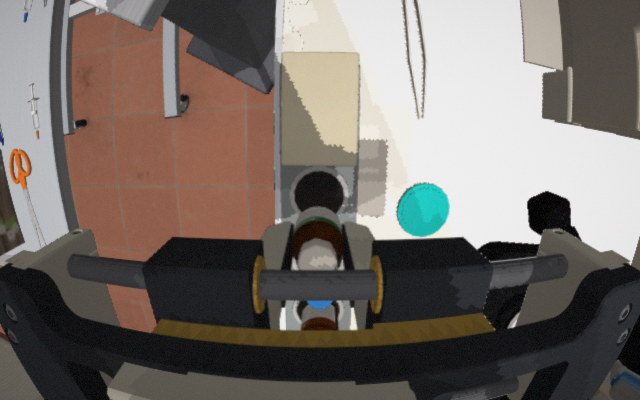

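```bash
python3 -m handwheel '0 0 -0.07 0 0 0;0 0 -0.14 0 0 0;0 0 -0.21 0 0 0;0 0 -0.25 0 0 0;0 0 -0.267 0 0 0' && python3 -m handwheel '0 0 -0.003 0 0 0;0 0 -0.003 0 0 0;0 0 -0.003 0 0 0' && python3 -m handwheel '0 0 -0.003 0 0 0;0 0 -0.003 0 0 0;0 0 -0.003 0 0 0'&& python3 -m handwheel '0 0 -0.003 0 0 0;0 0 -0.003 0 0 0;0 0 -0.003 0 0 0'
```

```text
t: 34.0
tool_pos: [0.3915, -0.2147, 0.0292]
orientation: [-1.551, -2.73, -0.0]
force: [0.0, -0.1, -0.6]
opening: 0.027
t: 34.3
tool_pos: [0.3929, -0.2157, 0.0304]
orientation: [1.551, 2.73, -0.0]
force: [-0.5, 0.4, -1.0]
opening: 0.0271
t: 34.6
tool_pos: [0.3922, -0.2153, 0.0287]
orientation: [1.551, 2.731, -0.0]
force: [0.2, 0.8, -0.5]
opening: 0.0272
t: 34.9
tool_pos: [0.392, -0.2152, 0.0275]
orientation: [-1.552, -2.732, -0.0]
force: [-0.1, 0.1, -0.4]
opening: 0.0271
```

```bash
python3 -m handwheel '0 0 -0.003 0 0 0;0 0 -0.003 0 0 0;0 0 -0.003 0 0 0'
```

```text
t: 35.2
tool_pos: [0.3922, -0.2153, 0.0267]
orientation: [1.551, 2.732, -0.0]
force: [-0.4, 0.4, -0.6]
opening: 0.0276
```

```bash
python3 -m handwheel '0 0 -0.003 0 0 0;0 0 -0.003 0 0 0;0 0 -0.003 0 0 0'
```

```text
t: 35.5
tool_pos: [0.3924, -0.2155, 0.0266]
orientation: [1.551, 2.731, -0.0]
force: [-2.5, 1.8, 8.5]
opening: 0.027
```

```bash
python3 -m handwheel '0 0 0.002 0 0 0;0 0 0.002 0 0 0;0 0 0.002 0 0 0;0 0 0.002 0 0 0;0 0 0.002 0 0 0' -1 && python3 -m handwheel '0 0 0 0 0 0;0 0 0.03 0 0 0;0 0 0.15 0 0 0;0 0 0.3 0 0 0;0 0 0.42 0 0 0' && python3 -m handwheel '0 0 0.15 0 0 0;0 0 0.3 0 0 0;0 0 0.3 0 0 0'
python3 - <<'E'
from h import *
for q in("bottle_q_mid","bottle_s_mid","bottle_p_mid","bottle_r_mid","slide_box"): wlook(q,"w12")
for n in("top","side"):
    p,d=robot.read_camera(n);cv2.imwrite(f"pics/{n}9.png",p[:,:,::-1]);W=cloud(n,d)
    for q in("bottle_q_mid","bottle_s_mid","bottle_p_mid","bottle_r_mid","petri_dish","slide_box"):
        for k in robot.silhouettes(n,q)[:1]:
            w=W[k["pixels"]];zt=np.nanpercentile(w[:,2],97);print(n,q,round(k["conf"],2),"ztop",round(zt,3),np.nanmean(w[w[:,2]>zt-.012],0)[:2])
E
```

```text
t: 36.0
tool_pos: [0.392, -0.2151, 0.0262]
orientation: [-1.552, -2.731, -0.0]
force: [-0.4, -0.0, 0.2]
opening: 0.0625
t: 36.5
tool_pos: [0.3923, -0.2153, 0.1553]
orientation: [1.551, 2.73, -0.0]
force: [1.7, -1.3, -0.6]
opening: 0.0924
t: 36.8
tool_pos: [0.3949, -0.2171, 0.2506]
orientation: [1.545, 2.721, -0.002]
force: [0.6, -0.6, 0.6]
opening: 0.0932
bottle_q_mid 0.7 [315. 166.  21.  27.] ztop 0.0624 top mid [ 0.3922 -0.216 ] mean [ 0.3923 -0.2156] all mid [ 0.3943 -0.215 ]
bottle_s_mid 0.95 [317. 218.  25.  37.] ztop 0.0751 top mid [ 0.4242 -0.2683] mean [ 0.4239 -0.2684] all mid [ 0.4297 -0.2687]
bottle_p_mid 0.57 [319. 257.  32.  29.] ztop 0.0714 top mid [ 0.4508 -0.314 ] mean [ 0.4499 -0.3121] all mid [ 0.4532 -0.3205]
bottle_r_mid 0.84 [320. 313.  32.  30.] ztop 0.0967 top mid [ 0.4394 -0.2888] mean [ 0.4805 -0.3635] all mid [ 0.4581 -0.3137]
slide_box 0.72 [317. 109.  50.  73.] ztop 0.0355 top mid [ 0.3529 -0.1495] mean [ 0.3536 -0.1498] all mid [ 0.3509 -0.1495]
top bottle_q_mid 0.45 ztop 0.063 [ 0.3882 -0.2127]
top bottle_p_mid 0.29 ztop 0.038 [ 0.3498 -0.1497]
top bottle_r_mid 0.48 ztop 0.063 [ 0.3873 -0.2121]
top petri_dish 0.78 ztop 0.02 [ 0.5289 -0.4442]
top slide_box 0.65 ztop 0.038 [ 0.3498 -0.1494]
side bottle_q_mid 0.59 ztop 0.063 [ 0.3945 -0.217 ]
side bottle_s_mid 0.67 ztop 0.076 [ 0.4273 -0.2706]
side bottle_p_mid 0.48 ztop 0.083 [ 0.4577 -0.3224]
side bottle_r_mid 0.94 ztop 0.099 [ 0.49   -0.3759]
side petri_dish 0.78 ztop 0.02 [ 0.5262 -0.4412]
side slide_box 0.84 ztop 0.038 [ 0.3573 -0.1529]
```

View pics/w12.png

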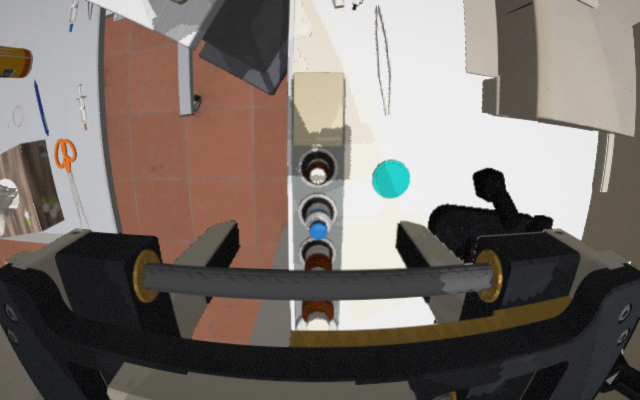

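View pics/side9.png

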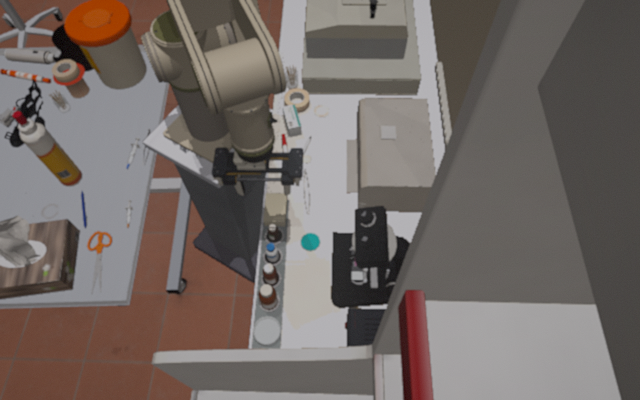

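The side view shows all four bottles upright on the stands: Q at (274,232), S at (271,251), P at (269,272) and R at (267,294). The order is right, the gripper is well clear, and the dish (267,331) and box (275,205) sit where they were.

Run:
```python
from plant import robot
print(robot.close_job())
```

```text
the job is handed in; nothing more can be done
None
```

I stood the four bottles upright on the stands and handed the job in. From the dish to the slide box they run R (90 mm), P (75 mm), S (68 mm), Q (55 mm). It took about 38 s of the 136 s allowed.

- **Bottles:** after each release, the wrist camera put that bottle within about 1 mm of its stand's measured middle. Cap heights were those of upright bottles on the stands. The final side picture shows all four still standing in the right order.
- **Dish and box:** in the side camera the dish read the same before and after. The box read 1 mm or less apart in both fixed cameras.
- **Forces:** the largest force reading was about 8.5 N, as Q touched its stand.
- **Checks that disagreed:**
  - In the final top picture the arm was in the way, so most bottles there were missed or mislabelled.
  - The top camera showed the dish about 8 mm from its earlier reading, with no shift in the side camera. I put that down to the arm partly covering it.
  - The top and side cameras differ by about 5–7 mm, so I placed by the wrist camera, which lay between them.

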